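Drop the empty dropper bottle down the return chute and latch its flap

ROBOT

A 6-joint arm with a two-finger parallel gripper is mounted at the origin on the work surface; the furniture and walls round the work are solid. World frame = base frame: x ahead of the robot, y to its left, z up, the work surface at z = 0. Lengths are in m, angles in rad, forces in N, time in s.
With the tool pointing down it reaches from about 0.325 to 0.775 m from the base axis. Payload 5.5 kg.
Tool frame: the origin (TCP) lies between the finger pads; the fingertips stand 8 mm ahead of it and the grasp point (between the pads) lies 11 mm behind it (tcp_to_tips is the distance from the TCP to the fingertips, in m); z points along the fingers, y is the direction in which the jaws open and shut (so a half turn about z gives the same grasp; the last joint's range is limited). The gripper opens to 88 mm and grips with 3 to 60 N. Pads are 20 mm wide; open, the fingers measure 115 mm over their backs; the gripper's body (75 mm by 178 mm) begins 61 mm behind the grasp point.
Start: joints at [-1.237, 0.091, 1.231, -0, 1.82, -0.057], TCP at [0.229, -0.555, 0.231] pointing down, gripper open.
Joint ranges: [-2.87, 2.87], [-0.86, 2.18], [0.17, 2.46], [-1.51, 4.65], [0.06, 2.69], [-2.65, 2.65]. Speed limits (rad/s): [2.57, 2.57, 3.01, 3.14, 3.14, 3.14].

INTERFACE

Orientations are given as a unit quaternion [w, x, y, z].
In Python, from bench import * gives the robot as it stands. Calls block until the motion is done:
- move_to(position, orientation): joint-space move of the TCP to a pose.
- move_l(position, speed=0.15, orientation=None): straight line of the TCP; orientation=None keeps the orientation; speed is the mean speed in m/s.
- movej(angles): joint-space move.
- gripper_open() and close(): open the fingers fully, or close them until they stop; the grip force is fixed at half the most.
- hold(seconds).
- inverse_kinematics(position, orientation): joint angles nearest the present ones, or None.
- state(): the state.
- get_image(name): name is "side" or "top"; returns a dict with "frame" (420x560x3 uint8, blue, green, red), "depth" (420x560 float32, m along the optical axis (not along the pixel's ray), 0 where there is no reading), "camera_matrix" (3x3 intrinsics, pixels), "view" (4x4, takes a point from world to camera coordinates). Camera axes: x right, y up, looking along -z (the intrinsics and any distortion apply to the point x, -y, -z); pixel columns grow to the right and rows downward; lengths in m; the calibration is good to about 2 mm. A picture is of the moment at which its call begins.
A pose or a line that the arm cannot do raises IKError and nothing moves.
- job_done(): hands the job in, once; it reports no verdict.
The state is a dict: "time": time; "joint_pos": joint angles; "dq": joint speeds; "joint_torque": joint torques, N m; "ee_pos": TCP position; "ee_rot": TCP orientation; "ft_force": force on the tool from outside, world axes, zero at the start; "moment": the same for the moment, N m; "finger_gap": finger opening in m.
Only numpy, scipy, OpenCV 4.12 (cv2) and the standard library are available. Lean on these libraries where they do the work, as an engineer would, in place of code of your own. Each camera call takes 0.05 s, during which the arm holds its last target.

TASK

Put the empty brown dropper bottle, bottom first, down the bottle-return chute and let go so that it slides all the way to the bottom of the narrow well. Then swing the chute's flap shut over the mouth and press it until the sprung tongue snaps under the keeper. Leave the flask, the wash bottle and the petri dish where they stand.

Things in the scene. Friction and masses are not known exactly. Their poses are not given: they have to be found in the camera images.
- bottle: Brown dropper bottle, upright, loose, 55 g, 104 mm tall; origin at the centre of its underside, z up along it. Body 33 mm across up to about 50 mm height, then a shoulder; black cap 22 mm across from 64 to 80 mm height; above it a rigid bulb 12 mm across up to 104 mm. Best gripped by the cap from above.
- return_chute: Grey sheet-metal bottle-return chute, fixed. Origin on the bench under its 170 x 130 mm base plate; x points from the mouth side to the back, y left, z up. A narrow well with a flared mouth leans to the front: its axis, followed upwards, is (-0.574, 0, 0.819) in this frame, 35 degrees from vertical. 'Up the slope' of the rim plane is (0.819, 0, 0.574).
- well_stop (a point): Centre of the bottom of the well, on the chute's axis, where the bottle's underside comes to rest. Well 44 x 44 mm inside, 90 mm long from here up to the throat. Axes as the chute's body (not tilted).
- mouth (a point): Point on the chute's axis in the rim plane, 145 mm up the axis from the stop. From throat to rim the sides and back flare to 107 mm (along y) by 82 mm; the front wall runs on straight as the slide: front rim 22 mm down the slope from here, back rim 60 mm up the slope. A 34 mm wide steel keeper stands 25 to 57 mm down the slope, up to 21 mm above the rim plane.
- flap (a joint): Hinge of the flap on the back rim (axis along the chute's y), rad: 0 is shut flat on the rim, 1.57 stands square to the rim plane (parallel to the chute's axis), stop 1.60. Starts open, hanging over the mouth from behind, where a tool coming straight down would hit it. Friction 0.1 N m: stays where it is left. Shuts by swinging its free edge forward and down.
- flap_hinge (a point): Middle of the flap's hinge line, at the back rim, 68 mm up the slope from the mouth point. It does not move with the flap.
- flap_press (a point): Point on the flap's outer face (behind when open, on top when shut), 62 mm from the hinge line and 5 mm off it, mid-width: where to push and press. Moves with the flap. Flap 96 mm long, 115 mm wide; a lock case 34 mm wide, 11 mm high covers the middle of the face from 73 mm from the hinge line to the free edge.
- tongue (a joint): Sprung steel tongue at the flap's free edge, m: 0 fully out, grows as it is pushed in, at most 0.009. Bevelled underneath: as the flap is pressed shut it rides over the keeper's lip, pushed in by about 6 mm, from about 0.14 rad of flap angle down, then springs out under the lip. Takes up to 10 N at the press point.
- flask: Bystander: conical flask 63 mm across, 100 mm tall, origin at its underside. It and the dropper bottle stand on opposite sides of the chute, either way round.
- wash_bottle: Bystander: wash bottle with bent spout, 72 x 112 x 215 mm, origin at its underside.
- petri_dish: Bystander: petri dish 61 mm across, 16 mm tall, origin at its underside.
There are look-alikes about, which are no part of the job. There is more than one size of the return_chute; the job needs the larger.

How it is judged:
On the way, in this order (a step that is already met when the one before it is completed fails the run):
1. the bottle rests at the bottom of the well, released, with the flap still open (distance between bottle and well_stop below 0.015 m and linear speed of bottle below 0.02 m/s and contact force between the fingers and bottle below 0.05 N and value of joint flap above 0.3 rad), for 0.2 s.
2. the flap is shut and its tongue has sprung out under the keeper (value of joint flap below 0.04 rad and value of joint tongue below 0.002 m), for 0.2 s.
At the end, for the whole second after the job is handed in: The bottle lies at rest in the well with its underside within 15 mm of the centre of the stop, the flap is shut (below 0.04 rad) and its tongue is out under the keeper's lip (less than 2 mm pushed in) (all of step 2 and distance between bottle and well_stop below 0.015 m and linear speed of bottle below 0.02 m/s); the robot touches nothing.
It fails at once if a bystander (flask, wash bottle, petri dish) is moved more than 30 mm (distance of any of flask, wash_bottle, petri_dish from where it was at the start of the episode above 0.03 m).
It also fails if it takes over 61 s, if anything falls off the work surface, if the arm or the gripper's body presses on something with over 40 N, if the wrist force passes 120 N, or if a joint passes its speed limit or range.

## Working session

There is one attempt and no reset: what is moved stays moved. The work goes in short steps, each a Python script; the robot and the scene stay as the last script left them, time stands still between calls to the robot, and variables do not carry over. Pictures are saved under pics/ and viewed, and the job is handed in when it is done.

```bash
ls; mkdir -p pics; python3 - <<'E'
from bench import *
import cv2, numpy as np
s=state(); print(s["time"],s["ee_pos"],s["ee_rot"],s["finger_gap"])
for n in ("side","top"):
    im=get_image(n); cv2.imwrite(f"pics/{n}0.png",im["frame"]); np.savez(f"{n}0.npz",**im)
    print(n,im["camera_matrix"].tolist(),np.round(im["view"],3).tolist(),(im["depth"]>0).mean())
E
```

```text
pics
0.0 [ 0.22847359 -0.55450876  0.22950724] [-9.55652753e-04  9.80968656e-01  1.94163764e-01 -1.20561261e-04] 0.08771789584854259
side [[433.1427340206012, 0.0, 278.61589574509844], [0.0, 433.1427340206012, 214.27214329014907], [0.0, 0.0, 1.0]] [[1.0, -0.02, -0.003, -0.528], [0.018, 0.812, 0.583, -0.11], [-0.01, -0.583, 0.813, -1.434], [0.0, 0.0, 0.0, 1.0]] 0.9939625850340136
top [[477.9761317561643, 0.0, 279.4324528163747], [0.0, 477.9761317561643, 212.69225810510596], [0.0, 0.0, 1.0]] [[0.026, -1.0, 0.008, 0.003], [0.987, 0.027, 0.16, -0.565], [-0.161, 0.004, 0.987, -1.578], [0.0, 0.0, 0.0, 1.0]] 0.9896641156462586
```

View pics/side0.png

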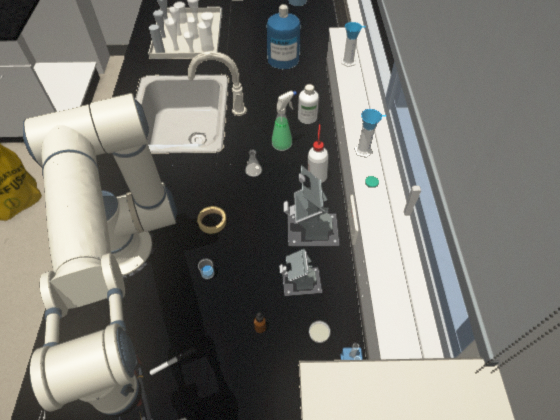

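View pics/top0.png

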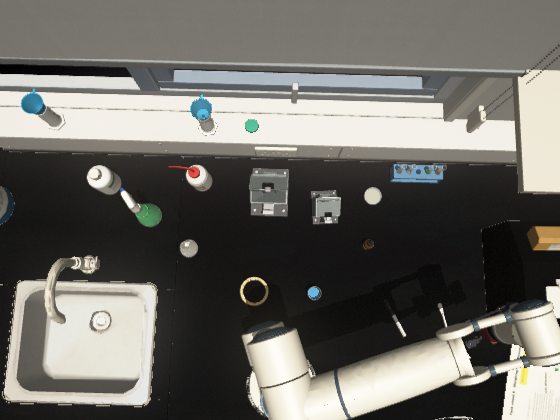

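The top view shows these candidates:
- **Chute:** large at top px (269,192), with a smaller look-alike at (326,207). I choose the large one.
- **Bottle:** brown dropper at (368,244). The blue-capped jar at (314,293) is a different thing.
- **Bystanders:** flask (189,248), red-capped wash bottle (199,178) and petri dish (372,196). The white bottle at (100,178) and the green sprayer at (148,214) are look-alikes.

Next I'll check close crops.

```bash
cat > h.py <<'E'
import numpy as np, cv2
def load(n): return dict(np.load(n))
def cam(im):
    V=im["view"]; R=V[:3,:3]; t=V[:3,3]; return im["camera_matrix"],R,t,-R.T@t
def proj(im,P):
    K,R,t,C=cam(im); c=np.atleast_2d(P)@R.T+t; c=c*[1,-1,-1]; u=c@K.T; return u[:,:2]/u[:,2:]
def ray(im,uv):
    K,R,t,C=cam(im); uv=np.atleast_2d(uv).astype(float)
    d=np.c_[uv,np.ones(len(uv))]@np.linalg.inv(K).T; d=d*[1,-1,-1]; return C,d@R
def onz(im,uv,z):
    C,d=ray(im,uv); return C+d*((z-C[2])/d[:,2])[:,None]
def cloud(im):
    h,w=im["depth"].shape; v,u=np.mgrid[:h,:w]
    C,d=ray(im,np.c_[u.ravel(),v.ravel()]); return (C+d*im["depth"].ravel()[:,None]).reshape(h,w,3)
E
python3 - <<'E'
from h import *
t=load("top0.npz"); s=load("side0.npz")
a=cv2.resize(t["frame"][150:270,170:400],None,fx=3.4,fy=3.4,interpolation=cv2.INTER_CUBIC); cv2.imwrite("pics/tc.png",a)
b=cv2.resize(s["frame"][120:350,230:360],None,fx=2.6,fy=2.6,interpolation=cv2.INTER_CUBIC); cv2.imwrite("pics/sc.png",b)
c=cloud(t)
for uv in [(368,244),(269,192),(372,196),(189,248),(199,178),(269,215),(330,300),(300,240)]: print(uv,c[uv[1],uv[0]].round(4))
c=cloud(s)
for uv in [(260,325),(319,331),(253,165),(318,155),(250,290)]: print(uv,c[uv[1],uv[0]].round(4))
E
```

```text
(368, 244) [ 0.4636 -0.2779  0.0722]
(269, 192) [0.6316 0.0549 0.0647]
(372, 196) [ 0.6359 -0.3018  0.023 ]
(189, 248) [0.4351 0.314  0.065 ]
(199, 178) [0.6576 0.282  0.1326]
(269, 215) [0.5613 0.0536 0.0116]
(330, 300) [ 0.2768 -0.1617  0.0012]
(300, 240) [ 0.4782 -0.056   0.0024]
(260, 325) [ 0.4697 -0.2968  0.0515]
(319, 331) [ 0.639  -0.303   0.0119]
(253, 165) [0.4413 0.3106 0.0505]
(318, 155) [0.6698 0.2748 0.1353]
(250, 290) [ 0.436  -0.1623 -0.0015]
```

View pics/tc.png

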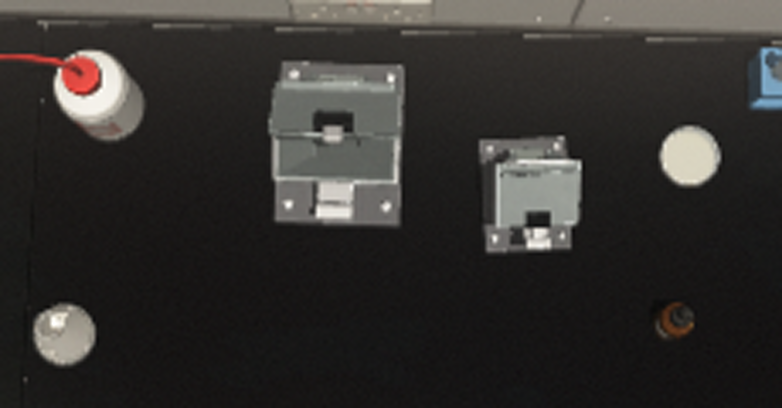

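View pics/sc.png

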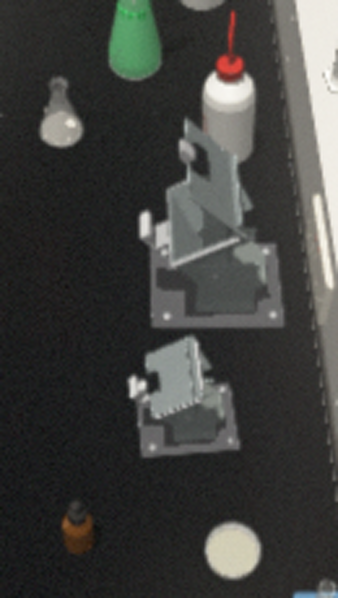

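Crops confirm it. The large chute (crop px 340,145) has its keeper to the front and its flap standing open. The brown bottle with the black cap is at crop px (676,320). Now I'll measure the base plate, bottle and flap.

```bash
cat > meas.py <<'E'
from h import *
t=load("top0.npz"); s=load("side0.npz")
out=[]
for n,im,box in (("top",t,(240,160,300,225)),("side",s,(275,200,350,255))):
    g=cv2.cvtColor(im["frame"],cv2.COLOR_BGR2GRAY); x0,y0,x1,y1=box
    m=np.zeros(g.shape,bool); m[y0:y1,x0:x1]=True
    c=cloud(im); m&=(g>50)&(np.abs(c[...,2]-0.004)<0.012)
    v,u=np.nonzero(m); P=onz(im,np.c_[u,v],0.004)[:,:2]
    r=cv2.minAreaRect(P.astype(np.float32)); print(n,m.sum(),r, cv2.boxPoints(r).round(4).tolist())
    vis=im["frame"].copy(); vis[m]=(0,0,255)
    cv2.imwrite(f"pics/m_{n}.png",cv2.resize(vis[y0-40:y1+20,x0-40:x1+40],None,fx=4,fy=4,interpolation=cv2.INTER_NEAREST))
# bottle: brown mask
for n,im,box in (("top",t,(355,232,382,256)),("side",s,(248,310,272,338))):
    hsv=cv2.cvtColor(im["frame"],cv2.COLOR_BGR2HSV); x0,y0,x1,y1=box
    m=np.zeros(hsv.shape[:2],bool); m[y0:y1,x0:x1]=True
    m&=(hsv[...,0]<20)&(hsv[...,1]>100)&(hsv[...,2]>45)
    v,u=np.nonzero(m); print(n,"brown",m.sum(),u.min(),u.max(),v.min(),v.max(),u.mean(),v.mean())
    c=cloud(im)[m]; print(np.median(c,0))
    a=cv2.resize(im["frame"][y0:y1,x0:x1],None,fx=14,fy=14,interpolation=cv2.INTER_NEAREST); cv2.imwrite(f"pics/b_{n}.png",a)
    np.set_printoptions(linewidth=220)
E
python3 meas.py; python3 -c "
import cv2,numpy as np
L=[cv2.imread('pics/%s.png'%n) for n in ('m_top','m_side','b_top','b_side')]
L=[cv2.resize(x,(390,290),interpolation=0) if x.shape[1]*290<390*x.shape[0]*9 else x for x in L]
cv2.imwrite('pics/mos.png',np.vstack([np.hstack(L[:2]),np.hstack(L[2:])]))"
```

```text
top 553 ((0.6628339290618896, 0.044527240097522736), (0.1612977683544159, 0.21782146394252777), 84.1155014038086) [[0.5461999773979187, -0.02449999935925007], [0.7628999948501587, -0.04690000042319298], [0.7793999910354614, 0.1136000007390976], [0.5627999901771545, 0.13590000569820404]]
side 1482 ((0.6569219827651978, 0.06967426836490631), (0.2220684438943863, 0.22408698499202728), 88.71520233154297) [[0.5424000024795532, -0.03880000114440918], [0.7663999795913696, -0.043800000101327896], [0.771399974822998, 0.17820000648498535], [0.5473999977111816, 0.18320000171661377]]
top brown 45 364 373 239 248 367.8 244.48888888888888
[ 0.45951058 -0.27876458  0.05394069]
side brown 135 253 265 318 332 259.3703703703704 325.2148148148148
[ 0.46806624 -0.29462672  0.04624415]
```

View pics/mos.png

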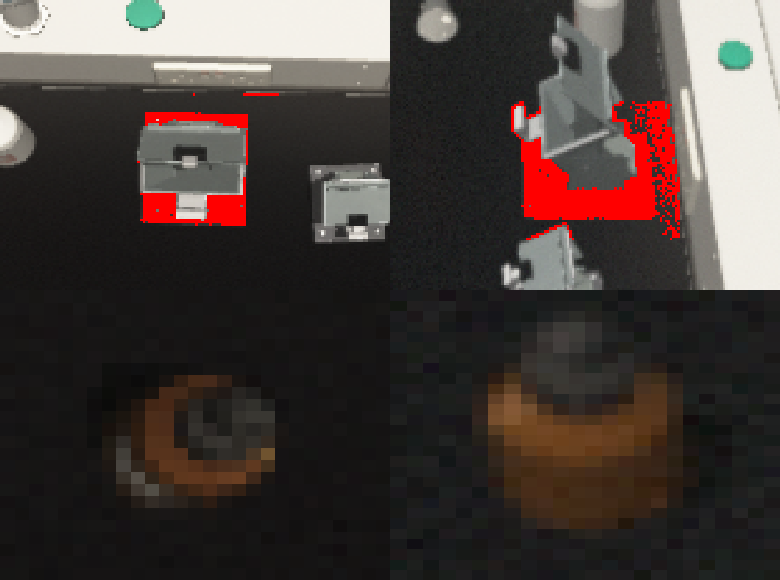

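```bash
python3 - <<'E'
from h import *
t=load("top0.npz"); s=load("side0.npz")
a=cv2.resize(t["frame"][165:220,245:293],None,fx=10,fy=10,interpolation=cv2.INTER_CUBIC)
b=cv2.resize(s["frame"][160:250,280:345],None,fx=6.5,fy=6.5,interpolation=cv2.INTER_CUBIC)
cv2.imwrite("pics/za.png",a);cv2.imwrite("pics/zb.png",b)
c=cloud(t)
# depth noise & z-profile down column 262 and 277
for u in (255,262,282):
    print(u,[(v,*c[v,u].round(3)) for v in range(166,217,3)])
E
```

```text
255 [(166, np.float64(0.738), np.float64(0.109), np.float64(-0.001)), (169, np.float64(0.724), np.float64(0.108), np.float64(0.01)), (172, np.float64(0.714), np.float64(0.107), np.float64(0.009)), (175, np.float64(0.656), np.float64(0.097), np.float64(0.201)), (178, np.float64(0.642), np.float64(0.096), np.float64(0.219)), (181, np.float64(0.631), np.float64(0.095), np.float64(0.228)), (184, np.float64(0.617), np.float64(0.094), np.float64(0.249)), (187, np.float64(0.605), np.float64(0.093), np.float64(0.26)), (190, np.float64(0.621), np.float64(0.099), np.float64(0.143)), (193, np.float64(0.613), np.float64(0.099), np.float64(0.134)), (196, np.float64(0.604), np.float64(0.099), np.float64(0.128)), (199, np.float64(0.596), np.float64(0.099), np.float64(0.12)), (202, np.float64(0.584), np.float64(0.098), np.float64(0.132)), (205, np.float64(0.597), np.float64(0.104), np.float64(-0.002)), (208, np.float64(0.585), np.float64(0.103), np.float64(0.009)), (211, np.float64(0.575), np.float64(0.103), np.float64(0.005)), (214, np.float64(0.564), np.float64(0.102), np.float64(0.005))]
262 [(16
[... 1467 characters left out ...]
184, np.float64(0.621), np.float64(0.013), np.float64(0.24)), (187, np.float64(0.609), np.float64(0.013), np.float64(0.254)), (190, np.float64(0.596), np.float64(0.013), np.float64(0.27)), (193, np.float64(0.614), np.float64(0.012), np.float64(0.141)), (196, np.float64(0.606), np.float64(0.011), np.float64(0.132)), (199, np.float64(0.596), np.float64(0.011), np.float64(0.129)), (202, np.float64(0.585), np.float64(0.011), np.float64(0.135)), (205, np.float64(0.599), np.float64(0.009), np.float64(0.007)), (208, np.float64(0.589), np.float64(0.009), np.float64(0.001)), (211, np.float64(0.578), np.float64(0.009), np.float64(0.005)), (214, np.float64(0.568), np.float64(0.009), np.float64(0.002))]
```

View pics/za.png

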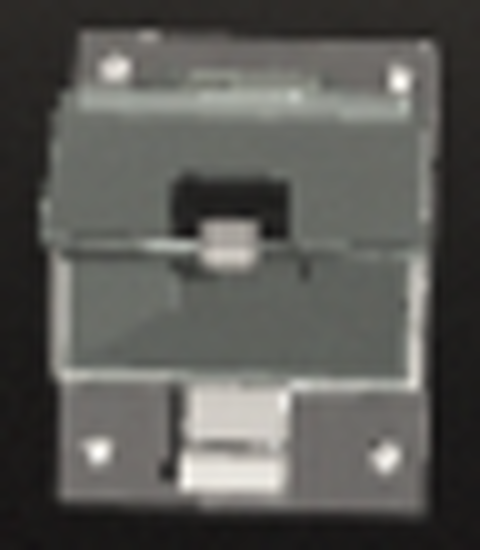

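View pics/zb.png

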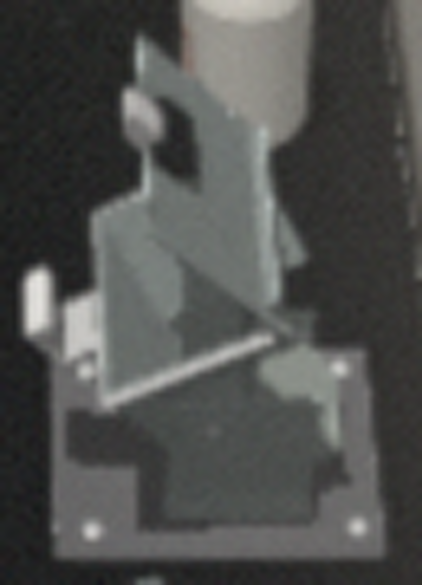

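```bash
cat > tri.py <<'E'
from h import *
t=load("top0.npz"); s=load("side0.npz")
T=lambda x,y:(245+(x+.5)/10-.5,165+(y+.5)/10-.5)
S=lambda x,y:(280+(x+.5)/6.5-.5,160+(y+.5)/6.5-.5)
def tri(a,b):
    A=[];B=[]
    Cs=[]
    M=np.zeros((3,3));r=np.zeros(3)
    for im,uv in ((t,a),(s,b)):
        C,d=ray(im,uv); d=d[0]/np.linalg.norm(d[0]); N=np.eye(3)-np.outer(d,d); M+=N; r+=N@C; Cs.append((C,d))
    X=np.linalg.solve(M,r); res=[np.linalg.norm((np.eye(3)-np.outer(d,d))@(X-C)) for C,d in Cs]
    return X.round(4),np.round(res[0],4)
scr=[((116,68),None),((401,78),(341,368)),((98,452),(86,370)),((386,459),(358,0)),]
print("screws top",onz(t,[T(116,68),T(401,78),T(98,452),T(386,459)],.006).round(4)[:,:2].tolist())
print("screws side BL,FL?",onz(s,[S(341,368),S(86,370),S(91,530),S(358,527)],.006).round(4)[:,:2].tolist())
print("base top z4 FL FR BR BL",onz(t,[T(60,500),T(426,512),T(437,38),T(82,32)],.004).round(4)[:,:2].tolist())
print("base side FR BR BL",onz(s,[S(55,557),S(384,557),S(368,350)],.004).round(4)[:,:2].tolist())
print("rim FR",tri(T(413,387),S(103,408)),"rim FL",tri(T(58,376),S(94,210)))
print("flap free +y",tri(T(43,242),S(143,36)),"-y",tri(T(432,247),S(268,122)))
# flap plane by depth
c=cloud(t); m=np.zeros(c.shape[:2],bool); m[177:188,252:287]=1; m[182:192,261:275]=0
P=c[m]; P=P[(P[:,2]>.18)&(P[:,2]<.29)]; ce=P.mean(0); n=np.linalg.svd(P-ce)[2][2]; n*=np.sign(n[2]); print("flap plane top",ce.round(4),n.round(4),len(P))
c=cloud(s); m=np.zeros(c.shape[:2],bool); m[184:203,311:319]=1
P=c[m]; ce=P.mean(0); n=np.linalg.svd(P-ce)[2][2]; print("flap plane side",ce.round(4),n.round(4),len(P))
# bottle
print("bottle top: body z.05",onz(t,[(369.4,244.4)],.05).round(4),"bulb z.104",onz(t,[(371.1,242.7)],.095).round(4))
print("bottle side body bottom mid",onz(s,[(260.1,333)],.0).round(4), tri((369.4,244.4),(260,325)))
E
python3 tri.py
```

```text
screws top [[0.7168, 0.1036], [0.716, 0.003], [0.5792, 0.1052], [0.5795, 0.0049]]
screws side BL,FL? [[0.7153, 0.1073], [0.5796, 0.109], [0.5781, 0.0087], [0.7148, 0.0075]]
base top z4 FL FR BR BL [[0.5623, 0.1179], [0.5615, -0.0095], [0.7314, -0.0094], [0.73, 0.1162]]
base side FR BR BL [[0.5593, -0.0058], [0.7266, -0.0095], [0.7312, 0.1202]]
rim FR (array([ 0.5812, -0.002 ,  0.1318]), np.float64(0.001)) rim FL (array([0.5809, 0.1122, 0.1384]), np.float64(0.0005))
flap free +y (array([0.5987, 0.1107, 0.2666]), np.float64(0.0008)) -y (array([ 0.6155, -0.0008,  0.3278]), np.float64(0.0284))
flap plane top [0.6311 0.0514 0.228 ] [ 0.7574 -0.0064  0.653 ] 301
flap plane side [0.6357 0.0378 0.2249] [ 0.9949 -0.067   0.0756] 152
bottle top: body z.05 [[ 0.4646 -0.2869  0.05  ]] bulb z.104 [[ 0.4658 -0.2837  0.095 ]]
bottle side body bottom mid [[ 0.468  -0.3009  0.    ]] (array([ 0.4676, -0.2899,  0.033 ]), np.float64(0.0013))
```

```bash
cat > geo.py <<'E'
import numpy as np
yaw=-0.011
c,s_=np.cos(yaw),np.sin(yaw)
RZ=np.array([[c,-s_,0],[s_,c,0],[0,0,1.]])
U=RZ@[.819,0,.574]; A=RZ@[-.574,0,.819]; Y=RZ@[0,1,0]
M=np.array([0.600,0.0555,0.149])
STOP=M-.145*A; H=M+.068*U
def flap(th,r,off,y=0):
    return H+r*(-np.cos(th)*U+np.sin(th)*A)+off*(np.sin(th)*U+np.cos(th)*A)+y*Y
E
cat > ov.py <<'E'
from h import *; from geo import *
import sys
t=load(sys.argv[1]); s=load(sys.argv[2]); th=float(sys.argv[3])
segs=[]
q=lambda u,y,a: M+u*U+y*Y+a*A
rim=[q(-.022,-.0535,0),q(-.022,.0535,0),q(.06,.0535,0),q(.06,-.0535,0)]
segs+=[(rim,(0,255,0))]
k=[[q(u,y,a) for u,a in ((-.025,0),(-.025,.021),(-.057,.021),(-.057,0))] for y in (-.017,.017)]
segs+=[(x,(0,255,255)) for x in k]
segs+=[([flap(th,r,.004,y) for r,y in ((0,-.0575),(.096,-.0575),(.096,.0575),(0,.0575))],(255,0,255))]
segs+=[([flap(th,r,.016,y) for r,y in ((.073,-.017),(.096,-.017),(.096,.017),(.073,.017))],(255,128,0))]
for n,im,(x0,y0,w,h),f in (("a",t,(245,165,48,55),10),("b",s,(280,160,65,90),6.5)):
    v=cv2.resize(im["frame"][y0:y0+h,x0:x0+w],None,fx=f,fy=f,interpolation=cv2.INTER_CUBIC)
    for P,col in segs:
        p=((proj(im,np.array(P))-[x0,y0]+.5)*f-.5)
        cv2.polylines(v,[np.round(p).astype(int)],True,col,1)
    cv2.imwrite(f"pics/ov_{n}.png",v)
a=cv2.imread("pics/ov_a.png");b=cv2.imread("pics/ov_b.png"); hh=585
m=np.zeros((hh,a.shape[1]*1+b.shape[1]-120,3),np.uint8); m[:a.shape[0],:380]=a[:,50:430]; m[:b.shape[0],380:380+402]=b[:,:402]; cv2.imwrite(sys.argv[4],m)
print(STOP.round(4),H.round(4),m.shape)
E
python3 ov.py top0.npz side0.npz 1.47 pics/ov0.png
```

```text
[0.6832 0.0546 0.0302] [0.6557 0.0549 0.188 ] (585, 782, 3)
```

View pics/ov0.png

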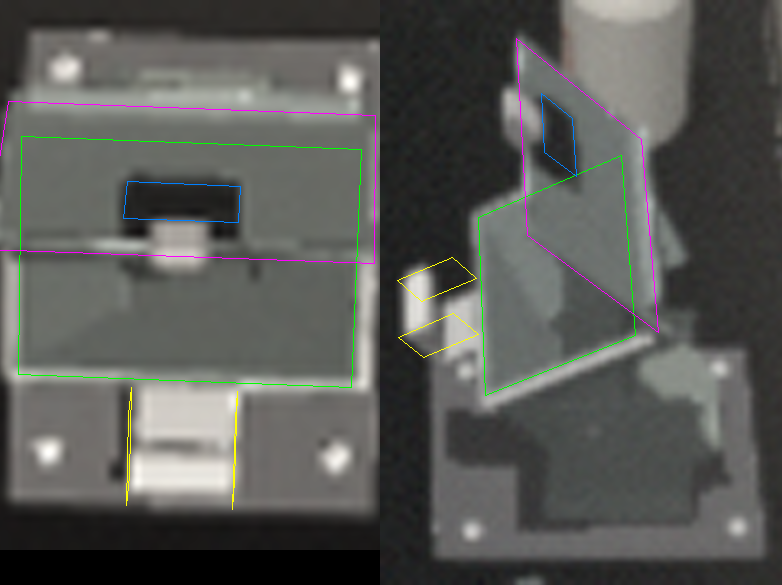

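```bash
cat >> geo.py <<'E'
from scipy.spatial.transform import Rotation as Ro
def quat(z,y):
    z=np.array(z,float); z/=np.linalg.norm(z); y=np.array(y,float); y-=z*(y@z); y/=np.linalg.norm(y); x=np.cross(y,z)
    q=Ro.from_matrix(np.c_[x,y,z]).as_quat(); return [float(v) for v in (q[3],q[0],q[1],q[2])]
ZC=.071
B=np.array([.4665,-.287,0])
def tcp_ins(d): return STOP+(d+ZC)*A
def tcp_tip(p,h):  # tool centre p forward of hinge (down slope), tips h above rim plane
    return H-p*U+(h+.008)*A
E
python3 - <<'E'
from bench import *; from geo import *
for sg in (1,-1):
    qd=quat([0,0,-1],sg*Y); qi=quat(-A,sg*Y)
    for n,p,q in (("gr_hi",B+[0,0,.2],qd),("gr",B+[0,0,ZC],qd),("lift",B+[0,0,.30],qd),("ins_hi",tcp_ins(.24),qi),("ins",tcp_ins(.088),qi),("back",tcp_tip(-.037,.13),qi),("behind",tcp_tip(-.037,.05),qi),("shut",tcp_tip(.054,0),qi)):
        j=inverse_kinematics(p.tolist(),q); print(sg,n,p.round(3),None if j is None else np.round(j,2))
E
```

```text
1 gr_hi [ 0.466 -0.287  0.2  ] [-0.61 -0.05  1.43 -0.    1.76 -2.17]
1 gr [ 0.466 -0.287  0.071] [-0.61 -0.02  1.63 -0.    1.53 -2.17]
1 lift [ 0.466 -0.287  0.3  ] [-0.61 -0.02  1.23 -0.    1.94 -2.17]
1 ins_hi [0.505 0.057 0.285] [ 0.08 -0.7   1.88 -0.05  1.35 -1.49]
1 ins [0.592 0.056 0.16 ] [ 0.06 -0.46  1.95 -0.05  1.04 -1.49]
1 back [0.607 0.055 0.322] [ 0.06 -0.4   1.62 -0.04  1.31 -1.5 ]
1 behind [0.653 0.055 0.257] [ 0.05 -0.29  1.65 -0.04  1.17 -1.51]
1 shut [0.607 0.055 0.164] [ 0.06 -0.42  1.91 -0.05  1.04 -1.49]
-1 gr_hi [ 0.466 -0.287  0.2  ] [-0.61 -0.05  1.43 -0.    1.76  0.97]
-1 gr [ 0.466 -0.287  0.071] [-0.61 -0.02  1.63 -0.    1.53  0.97]
-1 lift [ 0.466 -0.287  0.3  ] [-0.61 -0.02  1.23 -0.    1.94  0.97]
-1 ins_hi [0.505 0.057 0.285] [ 0.08 -0.7   1.88 -0.05  1.35  1.66]
-1 ins [0.592 0.056 0.16 ] [ 0.06 -0.46  1.95 -0.05  1.04  1.65]
-1 back [0.607 0.055 0.322] [ 0.06 -0.4   1.62 -0.04  1.31  1.64]
-1 behind [0.653 0.055 0.257] [ 0.05 -0.29  1.65 -0.04  1.17  1.64]
-1 shut [0.607 0.055 0.164] [ 0.06 -0.42  1.91 -0.05  1.04  1.65]
```

All poses are reachable, so I'll move to grasp.

```bash
python3 - <<'E'
from bench import *; from geo import *; from h import *
qd=quat([0,0,-1],-Y)
move_to((B+[0,0,.2]).tolist(),qd); move_l((B+[0,0,.125]).tolist(),0.15)
for n in ("side","top"):
    im=get_image(n); np.savez(f"{n}1.npz",**im)
    u,v=proj(im,B+[0,0,.075])[0]; print(n,u,v)
    x,y=int(u)-35,int(v)-40; a=cv2.resize(im["frame"][max(y,0):y+80,x:x+70],None,fx=5.5,fy=5.5,interpolation=cv2.INTER_CUBIC); 
    cv2.imwrite(f"pics/g1{n}.png",a)
print(state()["time"],state()["ee_pos"],state()["ft_force"])
a,b=[cv2.imread(f"pics/g1{n}.png") for n in("side","top")]; cv2.imwrite("pics/g1.png",np.hstack([a,b]))
E
```

```text
side 258.5672602622646 318.5058257223332
top 370.9048758580565 243.1164307617788
2.2 [ 0.46707103 -0.28765071  0.12676401] [0.73868584 0.35455213 1.13528827]
```

View pics/g1.png

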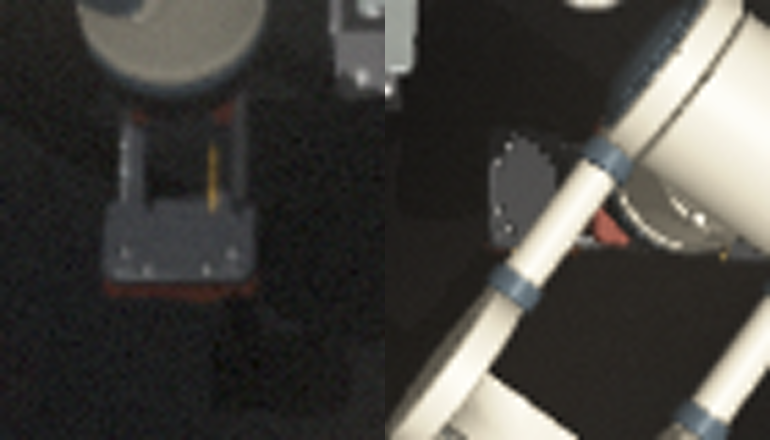

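The gripper hides the bottle in both views, as expected when it is directly above. I'll descend, close and check the finger gap, which should be about 22 mm.

```bash
python3 - <<'E'
from bench import *; from geo import *; from h import *
move_l((B+[0,0,ZC]).tolist(),0.1); print(state()["ee_pos"],state()["ft_force"])
close(); print("gap",state()["finger_gap"],state()["ft_force"])
move_l((B+[0,0,.30]).tolist(),0.15); print("gap",state()["finger_gap"],state()["ft_force"],state()["ee_pos"],state()["time"])
qi=quat(-A,-Y)
move_to(tcp_ins(.24).tolist(),qi)
hold(.2)
for n in ("side","top"):
    im=get_image(n); np.savez(f"{n}2.npz",**im)
    x,y=(235,150) if n=="side" else (225,165)
    a=cv2.resize(im["frame"][y:y+110,x:x+78],None,fx=5,fy=5,interpolation=cv2.INTER_CUBIC)
    for d in (.24,.29,.304,.32):
        p=((proj(im,STOP+d*A)[0]-[x,y]+.5)*5-.5).astype(int); cv2.circle(a,tuple(int(i) for i in p),2,(0,255,0),-1)
    cv2.imwrite(f"pics/g2{n}.png",a)
print(state()["time"],state()["ee_pos"],tcp_ins(.24),state()["ee_rot"],qi,state()["finger_gap"])
a,b=[cv2.imread(f"pics/g2{n}.png") for n in("side","top")]; cv2.imwrite("pics/g2.png",np.hstack([a,b]))
E
```

```text
[ 0.46668582 -0.28709005  0.07136696] [0.74493474 0.57734333 0.36180828]
gap 0.021467460612588782 [-0.50627485 -0.16696166 -0.27191646]
gap 0.021295289551103387 [-0.7622518   0.20545684  0.4290872 ] [ 0.46633098 -0.28688491  0.2989373 ] 5.6083
7.2083 [0.50504476 0.05588528 0.28488044] [0.50472176 0.0565481  0.284954  ] [ 0.00191347  0.95371889 -0.00581263  0.30063737] [0.0016550120917976224, 0.9536372330418903, -0.005245057669501887, 0.30090825522279563] 0.021481203380533196
```

View pics/g2.png

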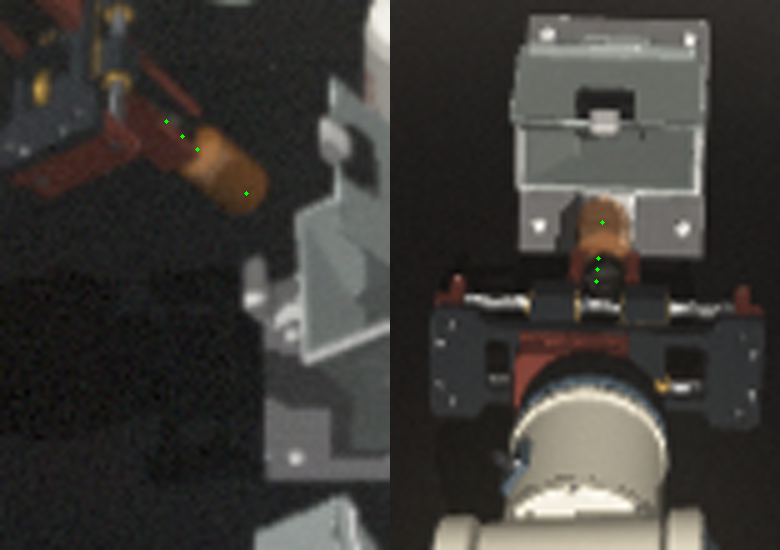

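The bottle is held by its cap (gap 21.5 mm) and lies along the chute axis. The underside is at side crop px (245,193), where I predicted it. Now I'll insert it along the axis and watch the forces.

```bash
python3 - <<'E'
from bench import *; from geo import *; from h import *
for d in (.17,.13,.105,.088):
    move_l(tcp_ins(d).tolist(),0.1); s=state(); print(d,np.round(s["ft_force"],2),np.round(s["ee_pos"]-tcp_ins(d),4),round(s["finger_gap"],4))
    if np.linalg.norm(s["ft_force"])>8: print("stop"); break
for n in ("side","top"):
    im=get_image(n); np.savez(f"{n}3.npz",**im)
    x,y=(255,150) if n=="side" else (230,160)
    cv2.imwrite(f"pics/g3{n}.png",cv2.resize(im["frame"][y:y+110,x:x+78],None,fx=5,fy=5,interpolation=cv2.INTER_CUBIC))
a,b=[cv2.imread(f"pics/g3{n}.png") for n in("side","top")]; cv2.imwrite("pics/g3.png",np.hstack([a,b]))
E
```

```text
0.17 [-0.67  0.42 -0.44] [0.0001 0.     0.0008] 0.0213
0.13 [-0.54  0.23  0.29] [-0.     -0.      0.0002] 0.0212
0.105 [ 0.48  0.41 -0.82] [-0.0002 -0.     -0.0002] 0.0214
0.088 [-0.54  0.49 -0.32] [-0.0003 -0.     -0.0003] 0.0212
```

View pics/g3.png

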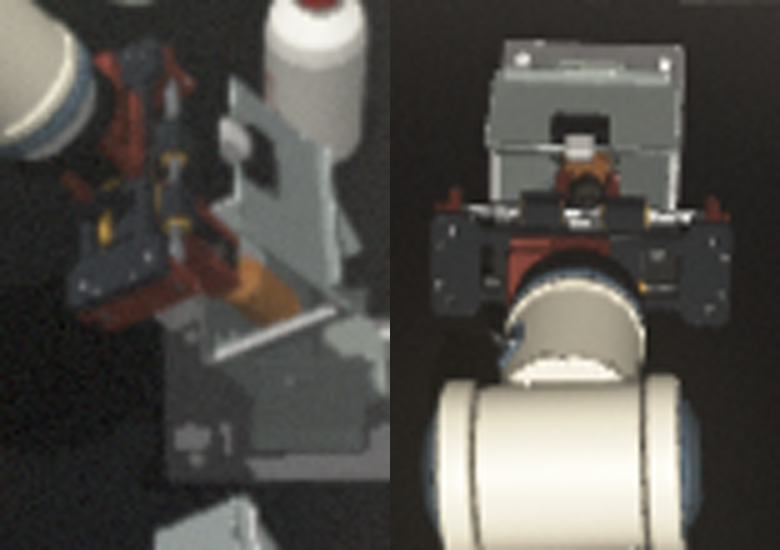

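The bottle is inside the mouth and centred (top crop px 587, mouth centre about 585), with no contact force. Releasing now.

```bash
python3 - <<'E'
from bench import *; from geo import *; from h import *
gripper_open(); s=state(); print(s["finger_gap"],np.round(s["ft_force"],2)); hold(.3)
move_l(tcp_ins(.088+.155).tolist(),0.2); print(state()["time"],np.round(state()["ft_force"],2))
for n in ("side","top"):
    im=get_image(n); np.savez(f"{n}4.npz",**im)
    x,y=(265,150) if n=="side" else (230,160)
    a=cv2.resize(im["frame"][y:y+110,x:x+78],None,fx=5,fy=5,interpolation=cv2.INTER_CUBIC)
    for d in (.08,.104):
        p=((proj(im,STOP+d*A)[0]-[x,y]+.5)*5-.5).astype(int); cv2.circle(a,tuple(int(i) for i in p),2,(0,255,0),-1)
    cv2.imwrite(f"pics/g4{n}.png",a)
a,b=[cv2.imread(f"pics/g4{n}.png") for n in("side","top")]; cv2.imwrite("pics/g4.png",np.hstack([a,b]))
E
```

```text
0.08800509990671207 [-0.59  0.83  0.2 ]
11.7583 [ 0.12 -1.14 -0.34]
```

View pics/g4.png

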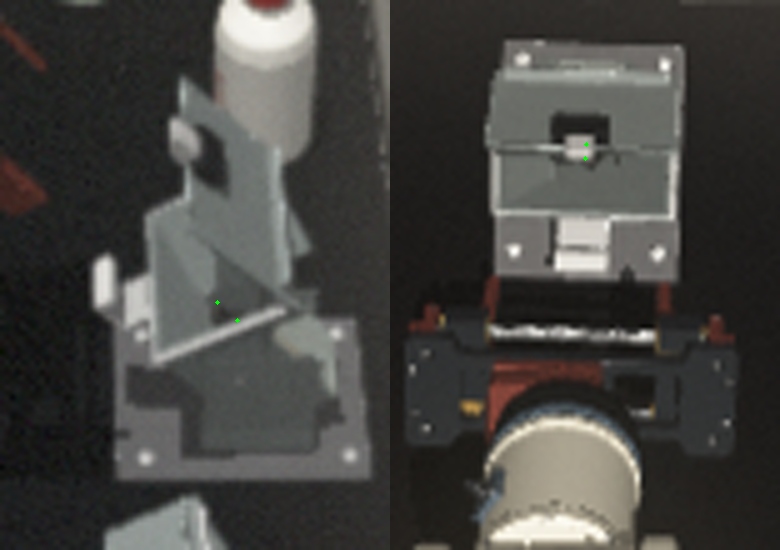

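The bottle has left the fingers and slid down. I'll check its depth by comparing with the pre-drop image.

```bash
python3 - <<'E'
from h import *; from geo import *
s0=load("side0.npz"); s4=load("side4.npz"); t0=load("top0.npz"); t4=load("top4.npz")
out=[]
for a0,a4,(x,y) in ((s0,s4,(290,185)),(t0,t4,(245,180))):
    r=[]
    for im in (a0,a4):
        v=np.clip(im["frame"][y:y+45,x:x+38].astype(float)*2.0,0,255).astype(np.uint8)
        v=cv2.resize(v,None,fx=6,fy=6,interpolation=cv2.INTER_NEAREST)
        if im is a4:
            for d,col in ((.08,(0,255,0)),(.104,(0,255,0)),(.12,(0,0,255))):
                p=((proj(im,STOP+d*A)[0]-[x,y]+.5)*6-.5).astype(int); cv2.circle(v,tuple(int(i) for i in p),2,col,-1)
        r.append(v)
    out.append(np.hstack(r))
    d=np.abs(a4["frame"].astype(int)-a0["frame"]).sum(2); m=np.zeros(d.shape,bool); m[y+5:y+45,x:x+38]=1; m&=d>45
    P=cloud(a4)[m]; q=(P-STOP); ax=q@A
    vv,uu=np.nonzero(m)
    print([(u,v,int(1000*a),int(1000*b),int(1000*e)) for u,v,a,b,e in zip(uu,vv,ax,q@U,q@Y)][:60])
cv2.imwrite("pics/g5.png",np.hstack(out)[:, :800])
print(np.hstack(out).shape)
E
```

```text
[(np.int64(307), np.int64(211), 75, -20, 22), (np.int64(309), np.int64(211), 68, -17, 25), (np.int64(307), np.int64(212), 100, -6, -2), (np.int64(308), np.int64(212), 97, -4, -1), (np.int64(309), np.int64(212), 96, -1, -2), (np.int64(310), np.int64(212), 95, 1, -3), (np.int64(311), np.int64(212), 61, -13, 23), (np.int64(313), np.int64(212), 57, -8, 23), (np.int64(307), np.int64(213), 98, -7, -4), (np.int64(308), np.int64(213), 97, -5, -5), (np.int64(309), np.int64(213), 93, -3, -3), (np.int64(310), np.int64(213), 90, -1, -2), (np.int64(311), np.int64(213), 84, -1, 0), (np.int64(312), np.int64(213), 77, -1, 5), (np.int64(307), np.int64(214), 74, -22, 11), (np.int64(308), np.int64(214), 97, -5, -9), (np.int64(309), np.int64(214), 93, -3, -7), (np.int64(310), np.int64(214), 89, -2, -5)]
[(np.int64(271), np.int64(190), 88, -1, -7), (np.int64(272), np.int64(190), 81, -4, -10), (np.int64(271), np.int64(191), 89, -5, -7), (np.int64(272), np.int64(191), 75, -10, -10), (np.int64(268), np.int64(192), 62, -20, 3), (np.int64(269), np.int64(192), 99, -4, -1), (np.int64(270), np.int64(192), 101, -
[... 1137 characters left out ...]
2, 10, 47), (np.int64(250), np.int64(219), 331, 10, 45), (np.int64(251), np.int64(219), 332, 10, 42), (np.int64(249), np.int64(220), 338, 10, 47), (np.int64(250), np.int64(220), 339, 10, 44), (np.int64(249), np.int64(221), 392, 34, 43), (np.int64(250), np.int64(221), 346, 11, 43), (np.int64(250), np.int64(222), 350, 10, 43), (np.int64(249), np.int64(223), 399, 32, 43), (np.int64(250), np.int64(223), 364, 14, 42), (np.int64(245), np.int64(224), 406, 32, 53), (np.int64(246), np.int64(224), 409, 34, 50), (np.int64(247), np.int64(224), 408, 33, 47), (np.int64(248), np.int64(224), 406, 32, 45), (np.int64(249), np.int64(224), 407, 33, 42), (np.int64(250), np.int64(224), 398, 28, 40)]
(270, 912, 3)
```

```bash
python3 -c "
import cv2;a=cv2.imread('pics/g5.png');h=a.shape[1]//2;import numpy as np;print(a.shape)"
```

```text
(270, 800, 3)
```

View pics/g5.png

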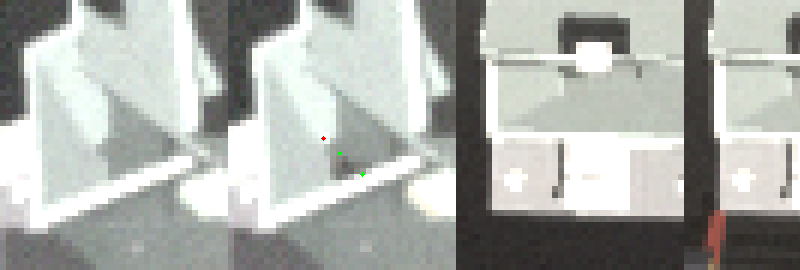

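The new dark spot in the mouth (side px 307–310, 212–214) lies 97–100 mm up the axis. That is the bulb tip of a bottle resting on the stop. Next I'll move behind the flap with the fingers closed.

```bash
python3 - <<'E'
from bench import *; from geo import *; from h import *
close()
def go(p,h,v=.12):
    move_l(tcp_tip(p,h).tolist(),v); s=state(); f=np.array(s["ft_force"])
    print("p %.3f h %.3f"%(p,h),"F u,y,a",np.round([f@U,f@Y,f@A],1),"err",np.round((np.array(s["ee_pos"])-tcp_tip(p,h))*1e3,1),round(s["time"],1)); return np.linalg.norm(f)
go(-.037,.155,.2); go(-.037,.05)
th=1.47
for th in (1.3,1.1,.9):
    r,off=.060,.004
    f=r*np.cos(th)-off*np.sin(th); h=r*np.sin(th)+off*np.cos(th)
    if go(f-.010,h,.1)>25: print("stop");break
for n in ("side","top"):
    im=get_image(n); np.savez(f"{n}6.npz",**im)
    x,y=(265,150) if n=="side" else (230,160)
    cv2.imwrite(f"pics/g6{n}.png",cv2.resize(im["frame"][y:y+110,x:x+78],None,fx=5,fy=5,interpolation=cv2.INTER_CUBIC))
a,b=[cv2.imread(f"pics/g6{n}.png") for n in("side","top")]; cv2.imwrite("pics/g6.png",np.hstack([a,b]))
E
```

```text
p -0.037 h 0.155 F u,y,a [-0.2 -0.8 -0. ] err [-0.4  0.  -0.9] 13.9
p -0.037 h 0.050 F u,y,a [-1.5 -0.1 -0.6] err [0.1 0.1 1.3] 14.9
p 0.002 h 0.059 F u,y,a [ 0.7 -0.6 -0.3] err [0.2 0.  1.1] 15.4
p 0.014 h 0.055 F u,y,a [-0.4  0.3  0.1] err [-0.  -0.  -0.4] 15.7
p 0.024 h 0.049 F u,y,a [-0.5  0.3  0.5] err [-0.1 -0.  -0.6] 16.0
```

View pics/g6.png

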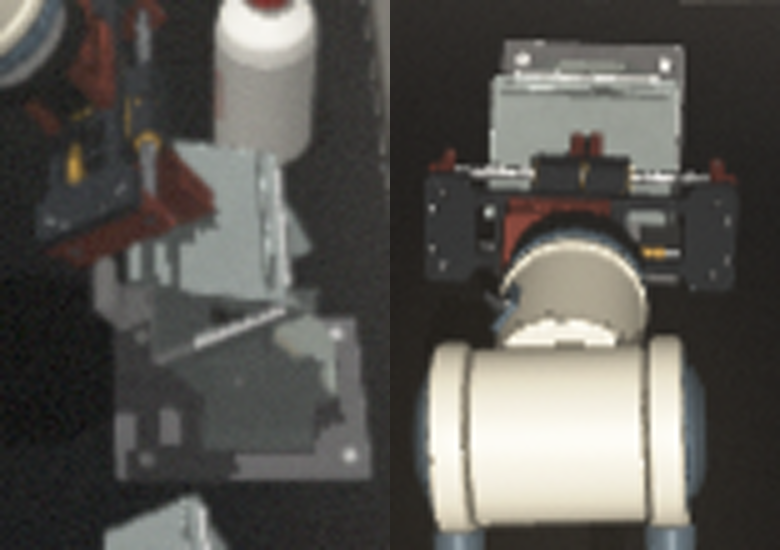

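The flap has swung about halfway over, with the fingers on its outer face in side crop around (195,190). I'll continue along the arc and then press.

```bash
python3 - <<'E'
from bench import *; from geo import *; from h import *
def go(p,h,v=.12):
    move_l(tcp_tip(p,h).tolist(),v); s=state(); f=np.array(s["ft_force"])
    print("p %.3f h %.4f"%(p,h),"F u,y,a",np.round([f@U,f@Y,f@A],1),"err",np.round((np.array(s["ee_pos"])-tcp_tip(p,h))@np.c_[U,Y,A]*1e3,1),round(s["time"],1)); return np.linalg.norm(f)
ok=True
for th in (.7,.5,.35,.22,.14):
    r,off=.064,.004
    f=r*np.cos(th)-off*np.sin(th); h=r*np.sin(th)+off*np.cos(th)
    if go(f-.010,h,.08)>25: ok=False; print("stop");break
if ok:
    for h in (.012,.010,.008,.006,.005,.004,.003,.002):
        if go(.054,h,.03)>30: print("stop"); break
    hold(.2)
for n in ("side","top"):
    im=get_image(n); np.savez(f"{n}7.npz",**im)
    x,y=(265,150) if n=="side" else (230,160)
    cv2.imwrite(f"pics/g7{n}.png",cv2.resize(im["frame"][y:y+110,x:x+78],None,fx=5,fy=5,interpolation=cv2.INTER_CUBIC))
a,b=[cv2.imread(f"pics/g7{n}.png") for n in("side","top")]; cv2.imwrite("pics/g7.png",np.hstack([a,b]))
E
```

```text
p 0.036 h 0.0443 F u,y,a [ 0.1  0.2 -0.5] err [-0.4  0.  -0.2] 16.4
p 0.044 h 0.0342 F u,y,a [ 0.6 -0.5  0.7] err [-1.  -0.  -0.9] 16.7
p 0.049 h 0.0257 F u,y,a [-1.3 -0.4 -0.8] err [-0.9 -0.  -0.8] 17.0
p 0.052 h 0.0179 F u,y,a [0.3 0.2 0.5] err [-0.7 -0.  -0.6] 17.2
p 0.053 h 0.0129 F u,y,a [-0.3  0.  -0.5] err [ 0.   0.  -0.1] 17.5
p 0.054 h 0.0120 F u,y,a [ 1.9 -0.8  1.8] err [0.6 0.  0.4] 17.7
p 0.054 h 0.0100 F u,y,a [-1.1 -0.2  6.7] err [0.5 0.  0.8] 18.0
p 0.054 h 0.0080 F u,y,a [-0.5  0.8  0.2] err [-0.6 -0.  -0.4] 18.2
p 0.054 h 0.0060 F u,y,a [-0.3  0.1  0. ] err [-0.4 -0.  -0.4] 18.5
p 0.054 h 0.0050 F u,y,a [-0.1  0.9  0.2] err [-0.1 -0.  -0.3] 18.7
p 0.054 h 0.0040 F u,y,a [-0.   0.2  1.4] err [0.2 0.  0.1] 19.0
p 0.054 h 0.0030 F u,y,a [-3.6 -1.1 10.7] err [0.3 0.  1. ] 19.2
p 0.054 h 0.0020 F u,y,a [-7.8 -0.4 19.4] err [0.3 0.  1.8] 19.5
```

View pics/g7.png

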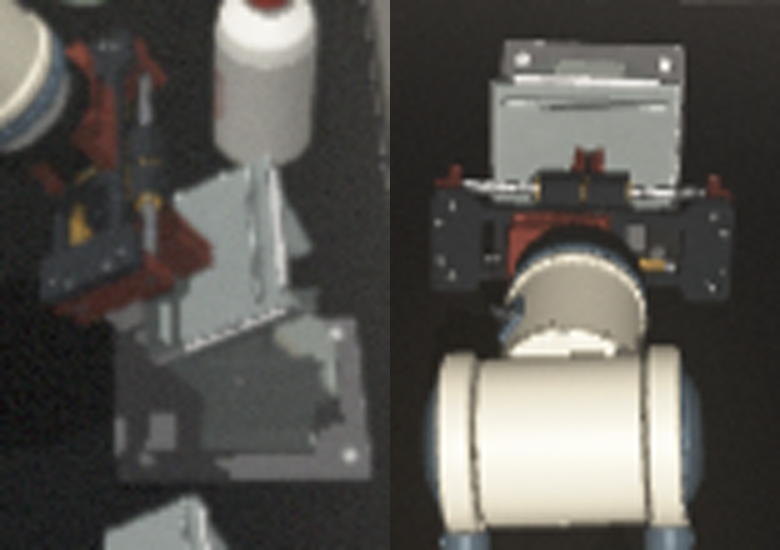

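The force rose to about 7 N around h=11 mm as the tongue rode over the lip, fell to 0, then met a hard stop at h≈4 mm where the face sits when shut. I'll press once more, back off and look.

```bash
python3 - <<'E'
from bench import *; from geo import *; from h import *
def go(p,h,v=.12):
    move_l(tcp_tip(p,h).tolist(),v); s=state(); f=np.array(s["ft_force"])
    print("p %.3f h %.4f"%(p,h),"F u,y,a",np.round([f@U,f@Y,f@A],1),round(s["time"],1)); return np.linalg.norm(f)
go(.054,.0012,.03); hold(.3); go(.054,.01,.05); go(.054,.2,.2)
move_to([.4,-.2,.35],quat([0,0,-1],-Y)); hold(.3)
for n in ("side","top"):
    im=get_image(n); np.savez(f"{n}8.npz",**im); cv2.imwrite(f"pics/full8{n}.png",im["frame"])
c=cloud(im); m=np.zeros(c.shape[:2],bool); m[186:196,253:285]=1; P=c[m]; ce=P.mean(0); n=np.linalg.svd(P-ce)[2][2]; n*=np.sign(n[2])
print("flap plane",ce.round(4),n.round(4),"height over rim",(ce-M)@A,"theta",np.arctan2(n@U,n@A), state()["time"],state()["ft_force"])
E
python3 ov.py top8.npz side8.npz 0.0 pics/ov8.png
```

```text
p 0.054 h 0.0012 F u,y,a [-11.5  -0.7  26.1] 20.0
p 0.054 h 0.0100 F u,y,a [-0.5 -0.3 -0. ] 20.6
p 0.054 h 0.2000 F u,y,a [-0.  -0.6 -0.4] 21.8
flap plane [0.6148 0.0544 0.169 ] [0.9793 0.0244 0.201 ] height over rim 0.007882736610723085 theta 1.9796389449409577 23.2083 [ 0.26592883  0.4146978  -0.08992882]
[0.6832 0.0546 0.0302] [0.6557 0.0549 0.188 ] (585, 782, 3)
```

View pics/ov8.png

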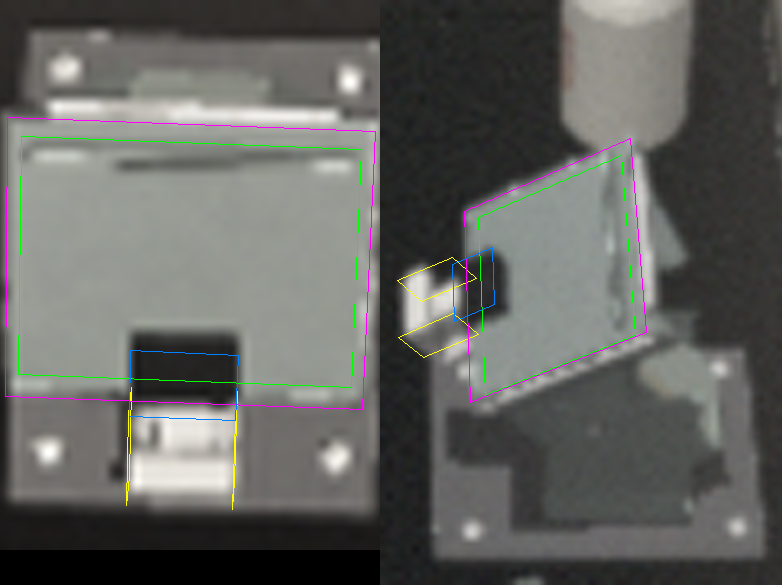

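View pics/full8side.png

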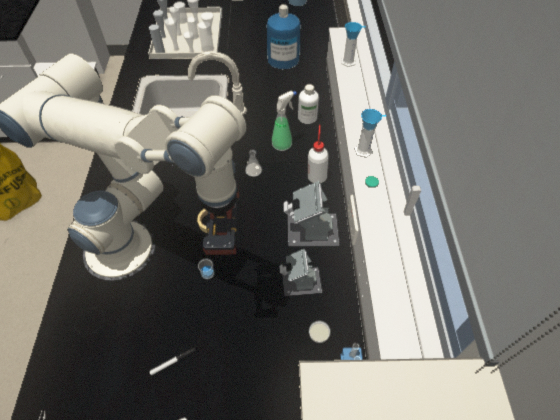

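The shut-flap outline (θ=0) matches both views. The first plane fit is clearly spoiled by depth outliers, so I'll redo it robustly before handing in, and check the bystanders too.

```bash
python3 - <<'E'
from h import *; from geo import *
from scipy.optimize import least_squares
for n in ("top8","side8"):
    im=load(n+".npz"); c=cloud(im); q=c-M
    u,y,a=q@U,q@Y,q@A
    m=(u>-.015)&(u<.045)&(np.abs(y)>.022)&(np.abs(y)<.045)&(np.abs(a)<.04)
    r=least_squares(lambda p:p[0]+p[1]*u[m]+p[2]*y[m]-a[m],[0,0,0],loss="soft_l1",f_scale=.003)
    r0=r.x; print(n,m.sum(),"height at hinge",(r0[0]+r0[1]*.068).round(4),"theta",-r0[1].round(4))
for n in ("side","top"):
    d=np.abs(load(n+"8.npz")["frame"].astype(int)-load(n+"0.npz")["frame"]).sum(2)
    for k,p in (("flask",(.436,.312,.05)),("wash",(.667,.278,.13)),("petri",(.638,-.302,.015))):
        uv=proj(load(n+"8.npz"),p)[0].astype(int); print(n,k,uv,"changed px",(d[uv[1]-12:uv[1]+13,uv[0]-12:uv[0]+13]>60).sum())
E
```

```text
top8 249 height at hinge 0.0036 theta 0.0
side8 213 height at hinge 0.0025 theta 0.0096
side flask [251 164] changed px 0
side wash [317 155] changed px 20
side petri [318 330] changed px 0
top flask [190 248] changed px 0
top wash [200 175] changed px 3
top petri [371 195] changed px 0
```

View pics/full8top.png

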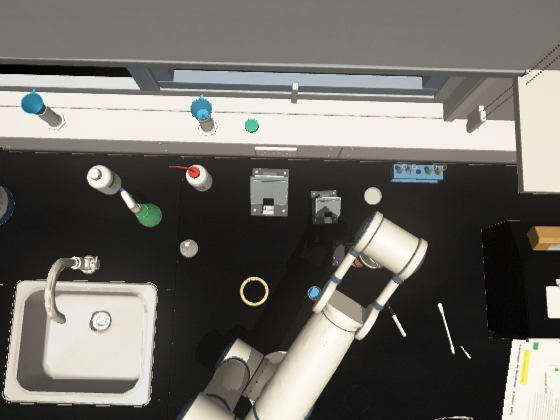

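```bash
python3 - <<'E'
from bench import *
gripper_open(); hold(.2); s=state(); print(s["time"],s["ft_force"],s["finger_gap"]); job_done()
E
```

```text
24.7833 [ 0.18883824 -0.02853039  0.3002554 ] 0.08798495319171143
the job is handed in; nothing more can be done
```

I put the bottle down the larger chute bottom first, swung the flap shut and pressed it until it latched, then handed the job in at about 24.8 s of the 61 s allowed. `job_done()` gives no verdict, so these are my own checks:

- **Bottle:** I gripped it by the cap and let go with its underside just inside the throat. Afterwards the depth image put the bulb tip about 97–101 mm up the axis. A bottle resting on the stop should read about 104 mm.
- **Flap and tongue:** While pressing, the force rose to about 7 N as the tongue rode over the lip and fell to 0. The flap then met a hard stop at the shut height, and I pressed to about 29 N. After backing off, the flap stayed at about 0.00 rad (top view) and 0.01 rad (side view). I could not see the tongue under the lip directly; its snap is inferred from the force drop and the flap staying shut.
- **Bystanders:** The pixels at the flask and petri dish had not changed. A few changed near the wash bottle (20 in the side view, 3 in the top view); it appears in the same place in both, so I put this down to the flap no longer being in front of it.
- **Robot:** The arm ended clear of everything with the gripper open.

**Checks that disagreed:**
- My first plane fit of the shut flap gave a nonsense angle (1.98 rad) because of depth outliers. The robust refit and the outline overlay both showed it shut.
- The two cameras also differed by about 4 mm sideways on the chute's position, so I used the mean.

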